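Find the uncaught cover of the drop box and push it in

TASK

Three of the four identical steel covers in the top of the drop box are held by hidden catches; one is not. Press lightly on the thumb marks of the covers, one after another, until you find the one that rocks, then push that cover down into the box until it stands well open, and leave it open. Only push with the fingers: do not pick up, carry or knock over anything, and leave the copper parts and all else where they stand.

Things in the scene. Friction and masses are not known exactly. Their poses are not given: they have to be found in the camera images.
- dropbox: fixed grey sheet-steel drop box, 160 (x) x 480 (y) x 90 mm tall. Origin: centre of its underside; x points across it away from the robot, y along the row of covers. Four identical flush steel covers, 115 mm apart, lie in its flat top (cover1 at the +y end), with 36 mm ribs between. Below each cover are at least 60 mm of free depth. Three covers are caught, one is free; which one differs from run to run
- cover1 (a joint): tilt (rad) of cover 1, a plate 90 (box x) x 75 x 4 mm; 0 = flush. It turns on a pin along box y (dark line), 60 mm in from its edge nearest the robot; positive: that edge sinks into the box, the far edge rises; stop at 1.0. If caught it gives under 1 mm at 20 N on the mark. If free it turns from about 2.5 N on the mark and stays at whatever tilt it is left (pin friction)
- cover1_mark (a point): centre of the thumb mark on cover 1, a ring 24 mm across on its upper face, on its mid line, 20 mm from the edge nearest the robot and 40 mm from the pin; 90 mm above the bench when flush; moves with the cover
- cover2 (a joint): tilt (rad) of cover 2, a plate 90 (box x) x 75 x 4 mm; 0 = flush. It turns on a pin along box y (dark line), 60 mm in from its edge nearest the robot; positive: that edge sinks into the box, the far edge rises; stop at 1.0. If caught it gives under 1 mm at 20 N on the mark. If free it turns from about 2.5 N on the mark and stays at whatever tilt it is left (pin friction)
- cover2_mark (a point): centre of the thumb mark on cover 2, a ring 24 mm across on its upper face, on its mid line, 20 mm from the edge nearest the robot and 40 mm from the pin; 90 mm above the bench when flush; moves with the cover
- cover3 (a joint): tilt (rad) of cover 3, a plate 90 (box x) x 75 x 4 mm; 0 = flush. It turns on a pin along box y (dark line), 60 mm in from its edge nearest the robot; positive: that edge sinks into the box, the far edge rises; stop at 1.0. If caught it gives under 1 mm at 20 N on the mark. If free it turns from about 2.5 N on the mark and stays at whatever tilt it is left (pin friction)
- cover3_mark (a point): centre of the thumb mark on cover 3, a ring 24 mm across on its upper face, on its mid line, 20 mm from the edge nearest the robot and 40 mm from the pin; 90 mm above the bench when flush; moves with the cover
- cover4 (a joint): tilt (rad) of cover 4, a plate 90 (box x) x 75 x 4 mm; 0 = flush. It turns on a pin along box y (dark line), 60 mm in from its edge nearest the robot; positive: that edge sinks into the box, the far edge rises; stop at 1.0. If caught it gives under 1 mm at 20 N on the mark. If free it turns from about 2.5 N on the mark and stays at whatever tilt it is left (pin friction)
- cover4_mark (a point): centre of the thumb mark on cover 4, a ring 24 mm across on its upper face, on its mid line, 20 mm from the edge nearest the robot and 40 mm from the pin; 90 mm above the bench when flush; moves with the cover
- copper_stack: stack of copper plates in one block, 36 x 36 x 22 mm, on the deck's far strip behind the covers; origin at the centre of its underside. Bystander
- bush_a: copper flanged bush, 26 mm across, 22 mm tall, standing on the rib between cover1 and cover2; origin at the centre of its underside. Bystander
- bush_b: the same kind of bush, on the rib between cover3 and cover4. Bystander
- plate_stack: stack of copper plates in one block, 60 x 60 x 32 mm, on the bench left of the box; origin at the centre of its underside. Bystander
- screwdriver: screwdriver about 200 mm long lying on the bench right of the box, handle towards the robot. Bystander
- flux_jar: jar, 56 mm across, 80 mm tall, beyond the box; origin at the centre of its underside. Bystander
- mug: white mug, 80 mm across, 90 mm tall, beyond the box; origin at the centre of its underside. Bystander

How it is judged:
At the end, for the whole second after the job is handed in: The free cover is tilted more than 0.6 rad (about 35 degrees) into the box and at rest, the other three are flush (under 0.06 rad), and the robot is clear of everything (((value of joint cover1 above 0.6 rad and value of joint each of cover2, cover3, cover4 below 0.06 rad) or (value of joint cover2 above 0.6 rad and value of joint each of cover1, cover3, cover4 below 0.06 rad) or (value of joint cover3 above 0.6 rad and value of joint each of cover1, cover2, cover4 below 0.06 rad) or (value of joint cover4 above 0.6 rad and value of joint each of cover1, cover2, cover3 below 0.06 rad)) and velocity of joint cover1 between -0.05 and 0.05 rad/s and velocity of joint cover2 between -0.05 and 0.05 rad/s and velocity of joint cover3 between -0.05 and 0.05 rad/s and velocity of joint cover4 between -0.05 and 0.05 rad/s); the robot touches nothing.
It fails at once if a loose thing on or around the box is moved more than 30 mm (distance of any of copper_stack, bush_a, bush_b, plate_stack, screwdriver, flux_jar, mug from where it was at the start of the episode above 0.03 m).
It fails at once if a loose thing is lifted more than 20 mm (height (world z) of any of copper_stack, bush_a, bush_b above 0.11 m or height (world z) of any of plate_stack, screwdriver, flux_jar, mug above 0.02 m).
It fails at once if a loose thing is tipped over (angle between any of copper_stack, bush_a, bush_b, plate_stack, flux_jar, mug's own z axis and vertical above 0.5 rad).
It fails at once if the box or a cover is pressed with more than 60 N (contact force between any of the arm, the fingers and dropbox above 60 N).
It also fails if it takes over 51 s, if anything falls off the work surface, if the arm or the gripper's body presses on something with over 40 N, if the wrist force passes 120 N, or if a joint passes its speed limit or range.

ROBOT

A 6-joint arm with a two-finger parallel gripper is mounted at the origin on the work surface. World frame = base frame: x ahead of the robot, y to its left, z up, the work surface at z = 0. Lengths are in m, angles in rad, forces in N, time in s.
With the tool pointing down it reaches from about 0.325 to 0.775 m from the base axis. Payload 5.5 kg.
Tool frame: the origin (TCP) lies midway between the tips of the shut fingers; the grasp point (between the pads) lies 19 mm behind it; x points along the fingers, y is the direction in which the jaws open and shut, and the axes are right-handed (so a half turn about x gives the same grasp; the last joint's range is limited). The gripper opens to 85 mm and grips with 20 to 120 N. Pads are 22 mm wide; open, the fingers measure 114 mm over their backs; the gripper's body (76 mm by 85 mm) begins 54 mm behind the grasp point. The pads swing forward as they close: fully open they stand 13 mm farther back than shut.
Start: joints at [-1.362, 0.091, 1.231, -0, 1.82, -0.057], TCP at [0.158, -0.579, 0.231] pointing down, gripper open.
Joint ranges: [-2.87, 2.87], [-0.86, 2.18], [0.17, 2.46], [-1.51, 4.65], [0.06, 2.69], [-2.65, 2.65]. Speed limits (rad/s): [2.57, 2.57, 3.01, 3.14, 3.14, 3.14].

INTERFACE

Orientations are given as a unit quaternion [w, x, y, z].
In Python, from plant import status, imaging, workorder gives the robot as it stands. The module is installed in compiled form; this text tells all that it offers.
- The arm moves only by the shell command python3 -m pendant 'ROWS' [FORCE]. ROWS is JSON, a list of rows, each an object of numbers: "fingers": the finger opening in mm, from 0 to 85.4; "dx", "dy", "dz": the shift along the tool's x, y, z in mm; "spin": the turn about the tool's x in rad. A call has 1 to 5 rows; each row shifts and turns the pose as measured when the row begins, along the tool's axes as they then stand; what a row does not reach is not made up. A row lasts 1/8 s, in which the tool goes at most 62.5 mm and 10.7 degrees, less where a joint would pass 70% of its speed; a pose out of reach is approached as far as the arm can. A call with a gripper value outside its range is refused whole. The fingers move at their own pace and stop on an object; FORCE is the grip in N (left out, the last holds). Time passes only in rows, so rows that do not move let the fingers close. It gives the time, the measured TCP pose, the force and the opening at its end, in the units of the state.
- status.get_obs(): the state, without advancing time (a new reading comes with each control period).
- imaging.grab_frame(name): name is "scene" or "top" or "wrist"; returns a dict with "image" (480x640x3 uint8, blue, green, red), "fx", "fy", "cx", "cy" (pixels), "k1" (the pictures are not rectified: a ray, as slopes to the right and down, at radius r is drawn at 1 + k1 r^2 times it, then the intrinsics apply), "rvec" (rotation vector, rad) and "tvec" (3), from world to camera coordinates, as OpenCV has them. Camera axes: x right, y down, z forward; pixel columns grow to the right and rows downward; lengths in m; the calibration is good to about 2 mm. A picture is of the moment at which its call begins. There is no depth.
- workorder.hand_in(): hands the job in, once; it reports no verdict.
Trained networks look in the newest picture that a camera, given by its name, has taken for a name from the list of things; names that differ only in an ending like _2 or _b are one class to them, and where a whole thing is asked for, a point or a joint stands for the part that bears it (a point fixed in the world has none). Each returns a list of dicts, best first, with "conf" (0 to 1); they miss things now and then, are a little off and sometimes report something else, mostly with a low value. They report only what shows in the picture. A call takes as long as a camera call.
- imaging.trace(name, camera): "mask" (480x640 bool, what is visible of it) and "uv" ([column, row] in pixels, amid what is visible of it).
- imaging.spot_point(name, camera): "uv" ([column, row] in pixels: a listed point, or the origin of a listed thing).
The state is a dict: "time": time; "qpos": joint angles; "qd": joint speeds; "tau": joint torques, N m; "eef_pos": TCP position; "eef_rot": TCP orientation; "wrist_force": force on the tool from outside, world axes, zero at the start; "moment": the same for the moment, N m; "opening": finger opening in m.
Only numpy, scipy, OpenCV 4.12 (cv2) and the standard library are available. Lean on these libraries where they do the work, as an engineer would, in place of code of your own. Each camera call takes 0.05 s, during which the arm holds its last target.

## Working session

There is one attempt and no reset: what is moved stays moved. The work goes in short steps, Python scripts to look and compute and a shell command to move; the robot and the scene stay as the last step left them, time stands still between calls to the robot, and variables do not carry over. Pictures are saved under pics/ and viewed, and the job is handed in when it is done.

```bash
mkdir -p pics
cat > h.py <<'E'
import numpy as np, cv2
from plant import status, imaging
from scipy.spatial.transform import Rotation as R
def grab(n,fn):
    f=imaging.grab_frame(n); cv2.imwrite('pics/'+fn,f['image']); return f
def ray(f,uv):
    x=(uv[0]-f['cx'])/f['fx']; y=(uv[1]-f['cy'])/f['fy']
    u,v=x,y
    for _ in range(20):
        s=1+f['k1']*(u*u+v*v); u,v=x/s,y/s
    Rm=cv2.Rodrigues(np.array(f['rvec'],float))[0]; t=np.array(f['tvec'],float).ravel()
    return -Rm.T@t, Rm.T@np.array([u,v,1.])
def atz(f,uv,z):
    o,d=ray(f,uv); return o+d*(z-o[2])/d[2]
E
python3 - <<'E'
from h import *
o=status.get_obs(); print({k:np.round(v,3) for k,v in o.items()})
print(R.from_quat(np.roll(o['eef_rot'],-1)).as_matrix().round(3))
for c in ('scene','top'):
    f=grab(c,c+'0.png')
    print(c,atz(f,(320,240),0))
    for n in ['cover1_mark','cover2_mark','cover3_mark','cover4_mark']:
        for p in imaging.spot_point(n,c)[:4]: print(n,np.round(p['uv'],1),round(p['conf'],2),atz(f,p['uv'],.09).round(4))
    for n,z in [('dropbox',0),('copper_stack',.09),('bush_a',.09),('plate_stack',0),('flux_jar',0),('mug',0),('screwdriver',0)]:
        for p in imaging.spot_point(n,c)[:3]: print(n,np.round(p['uv'],1),round(p['conf'],2),atz(f,p['uv'],z).round(4))
E
```

```text
{'time': np.float64(0.0), 'qpos': array([-1.362,  0.092,  1.232, -0.   ,  1.82 , -0.057]), 'qd': array([ 0.   , -0.002, -0.001,  0.001,  0.   , -0.001]), 'tau': array([ 2.0000e-03, -4.5874e+01, -4.1803e+01,  0.0000e+00,  1.2000e-02,
       -0.0000e+00]), 'eef_pos': array([ 0.158, -0.579,  0.23 ]), 'eef_rot': array([-0.093, -0.701, -0.094,  0.701]), 'wrist_force': array([-0.107, -0.244,  0.092]), 'moment': array([ 0.017, -0.021,  0.011]), 'opening': np.float64(0.085)}
[[-0.     0.263 -0.965]
 [ 0.002 -0.965 -0.263]
 [-1.    -0.002 -0.   ]]
scene [ 5.75359044e-01 -8.01838637e-02  1.11022302e-16]
cover1_mark [403.5 292.3] 0.62 [0.5516 0.1642 0.09  ]
cover1_mark [287.2 342. ] 0.43 [0.7919 0.1106 0.09  ]
cover2_mark [366.2 252.3] 0.62 [0.5511 0.0491 0.09  ]
cover3_mark [340.2 212.7] 0.68 [ 0.5318 -0.0628  0.09  ]
cover3_mark [278.8 144.6] 0.35 [ 0.5248 -0.3104  0.09  ]
cover4_mark [311.8 178.1] 0.57 [ 0.5233 -0.1787  0.09  ]
cover4_mark [314.9 200.5] 0.19 [ 0.5557 -0.1229  0.09  ]
dropbox [339.4 259. ] 0.85 [ 0.571  -0.0128  0.    ]
copper_stack [310.7 244.4] 0.79 [ 0.6308 -0.0359  0.09  
[... 571 characters left out ...]
]
cover3_mark [340.7 278.4] 0.97 [ 0.5311 -0.0617  0.09  ]
cover3_mark [293.7 268.8] 0.51 [0.554  0.0501 0.09  ]
cover4_mark [388.5 282.4] 0.77 [ 0.5214 -0.1754  0.09  ]
dropbox [164.7 319.2] 0.68 [0.4302 0.3867 0.    ]
dropbox [319.6 263. ] 0.56 [ 0.5752 -0.0114  0.    ]
copper_stack [365.8 268.6] 0.74 [ 0.5544 -0.1216  0.09  ]
copper_stack [336.4 239.1] 0.72 [ 0.6252 -0.0518  0.09  ]
bush_a [269.  256.6] 0.63 [0.5832 0.1093 0.09  ]
bush_a [366.3 267.9] 0.39 [ 0.556  -0.1228  0.09  ]
plate_stack [166.7 318.4] 0.66 [0.4323 0.3815 0.    ]
flux_jar [287.8 185.4] 0.84 [0.7783 0.0714 0.    ]
mug [334.6 189. ] 0.95 [ 0.7684 -0.0506  0.    ]
screwdriver [467.8 298.8] 0.74 [ 0.4822 -0.3924  0.    ]
```

View pics/top0.png

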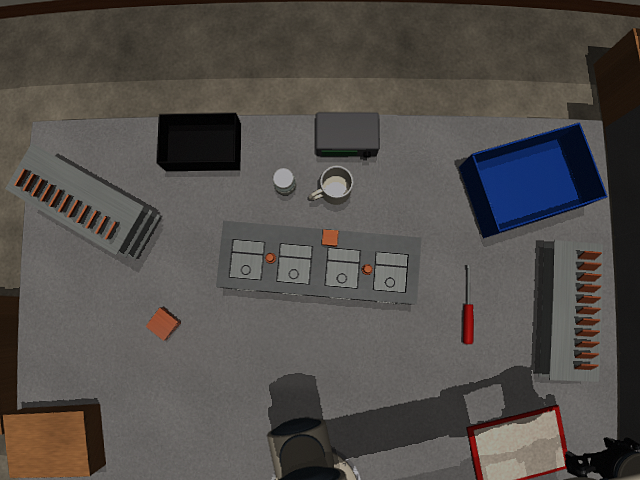

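View pics/scene0.png

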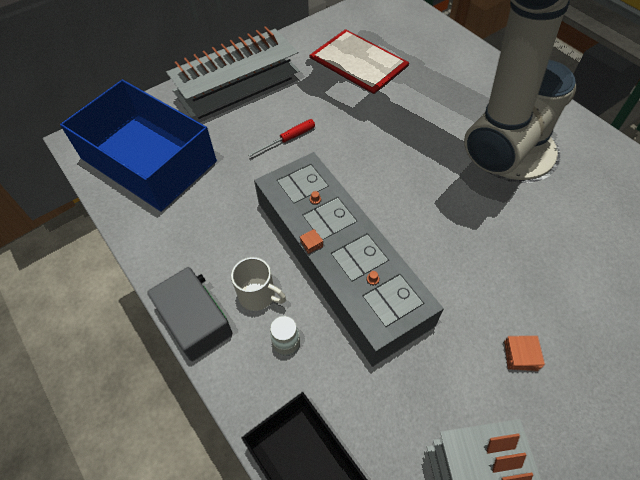

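The top view shows the four mark rings at about (246,271), (293,274), (341,281) and (390,285). There are bushes on the ribs at (270,257) and (367,269), and the stack is at (330,237). The marks lie on a line with about 114 mm spacing, and the box yaw is about -4.9°. First I'll shut the fingers and square the tool to the box.

```bash
python3 -m pendant '[{"fingers":0,"spin":0.175},{"fingers":0,"spin":0.175},{"fingers":0},{"fingers":0}]' 40
cat >> h.py <<'E'
M=dict(c1=(.5525,.166),c2=(.543,.051),c3=(.533,-.0635),c4=(.5235,-.178))
def togo(name,z):
    o=status.get_obs(); A=R.from_quat(np.roll(o['eef_rot'],-1)).as_matrix()
    d=np.array([*M[name],z])-o['eef_pos']
    print('togo dx dy dz mm',name,(A.T@d*1e3).round(1),'pos',o['eef_pos'].round(4),'F',np.round(o['wrist_force'],2),'ax y',A[:,1].round(3),'open',o['opening'],'t',o['time'])
E
python3 - <<'E'
from h import *
f=imaging.grab_frame('top'); im=f['image']
cv2.imwrite('pics/top1.png',cv2.resize(im[210:320,210:430],(800,400),interpolation=cv2.INTER_CUBIC))
for n,p in M.items():
    Rm=f['rvec']
    print(n)
togo('c4',.14)
E
```

```text
c1
c2
c3
c4
togo dx dy dz mm c4 [  91.3 -290.7 -458.4] pos [ 0.1576 -0.5789  0.2313] F [-0.17  0.03 -0.11] ax y [ 0.263 -0.965 -0.   ] open 0.08555199787791899 t 1.25validation failed for argument at $[0]...
```

View pics/top1.png

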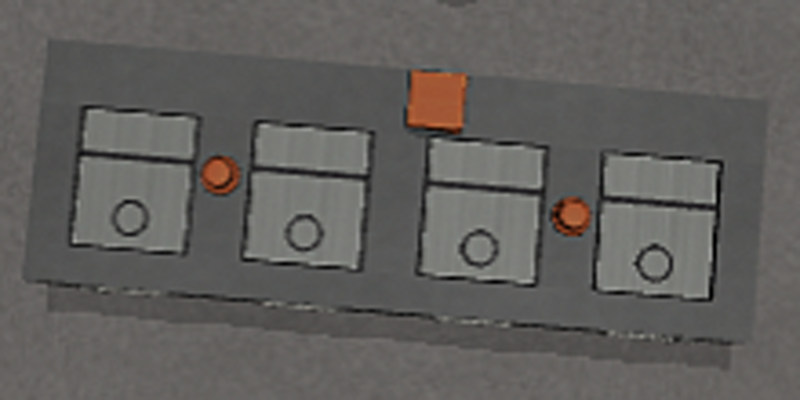

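The enlarged view puts the rings at crop pixels (130,217), (304,232), (479,248) and (654,263). The move was refused, so the rows probably need every key. I'll refine the marks from the rings and retry.

```bash
python3 - <<'E'
from h import *
f=imaging.grab_frame('top')
P=np.array([atz(f,(210+(u+.5)/800*220-.5,210+(v+.5)/400*110-.5),.09) for u,v in [(130,217),(304,232),(479,248),(654,263)]]);print(P.round(4))
d=P[0]-P[3];print(np.linalg.norm(d)/3,np.degrees(np.arctan2(-d[0],d[1])),P.mean(0))
E
python3 -m pendant '[{"fingers":0,"dx":0,"dy":0,"dz":0,"spin":0.175},{"fingers":0,"dx":0,"dy":0,"dz":0,"spin":0.175},{"fingers":0,"dx":0,"dy":0,"dz":0,"spin":0}]' 40
python3 -c "
from h import *
togo('c4',.14)"
```

```text
[[ 0.5528  0.1656  0.09  ]
 [ 0.543   0.0511  0.09  ]
 [ 0.5325 -0.0633  0.09  ]
 [ 0.5224 -0.1778  0.09  ]]
0.11489896521355275 -5.057400802679757 [ 0.53766087 -0.00609486  0.09      ]
time: 1.68
eef_pos: [0.1576, -0.5789, 0.2313]
eef_rot: [0.033, -0.706, 0.033, 0.706]
wrist_force: [0.5, 0.8, -0.2]
opening: 0.0322
togo dx dy dz mm c4 [  91.3 -433.  -327.3] pos [ 0.1576 -0.5789  0.2313] F [ 0.51  0.76 -0.23] ax y [-0.092 -0.996 -0.   ] open 0.032219703307648895 t 1.675
```

Both cameras agree on the marks to about 1 mm, and the spacing comes out at 114.9 mm. Now I'll move over cover4.

```bash
python3 -m pendant '[{"fingers":0,"dx":0,"dy":-45,"dz":-34,"spin":0},{"fingers":0,"dx":0,"dy":-45,"dz":-34,"spin":0},{"fingers":0,"dx":0,"dy":-45,"dz":-34,"spin":0},{"fingers":0,"dx":0,"dy":-45,"dz":-34,"spin":0},{"fingers":0,"dx":0,"dy":-45,"dz":-34,"spin":0}]'
python3 -m pendant '[{"fingers":0,"dx":0,"dy":-45,"dz":-34,"spin":0},{"fingers":0,"dx":0,"dy":-45,"dz":-34,"spin":0},{"fingers":0,"dx":0,"dy":-45,"dz":-34,"spin":0},{"fingers":0,"dx":0,"dy":-45,"dz":-34,"spin":0}]'
python3 -c "
from h import *
togo('c4',.14)"
```

```text
time: 2.3
eef_pos: [0.3486, -0.366, 0.23]
eef_rot: [-0.028, 0.707, -0.028, -0.707]
wrist_force: [1.3, -0.8, 0.9]
opening: -0.0001
time: 2.8
eef_pos: [0.5013, -0.1901, 0.231]
eef_rot: [-0.021, 0.708, -0.022, -0.706]
wrist_force: [0.5, -0.6, -0.4]
opening: 0.0001
togo dx dy dz mm c4 [ 91.1 -13.5 -21.2] pos [ 0.5013 -0.1901  0.231 ] F [ 0.53 -0.65 -0.42] ax y [-0.062 -0.998  0.001] open 0.00012999345042816846 t 2.8
```

```bash
python3 -m pendant '[{"fingers":0,"dx":40,"dy":-13,"dz":-21,"spin":0.025},{"fingers":0,"dx":40,"dy":0,"dz":0,"spin":0},{"fingers":0,"dx":10,"dy":0,"dz":0,"spin":0},{"fingers":0,"dx":0,"dy":0,"dz":0,"spin":0}]'
python3 -c "
from h import *
togo('c4',.09)
grab('scene','s2.png')"
```

```text
time: 3.3
eef_pos: [0.527, -0.1741, 0.1409]
eef_rot: [-0.023, 0.709, -0.024, -0.704]
wrist_force: [-0.2, 0.1, -0.7]
opening: 0.0001
togo dx dy dz mm c4 [50.9  4.1  3.6] pos [ 0.527  -0.1741  0.1409] F [-0.22  0.1  -0.74] ax y [-0.067 -0.998  0.001] open 5.895245626822084e-05 t 3.3
```

View pics/s2.png

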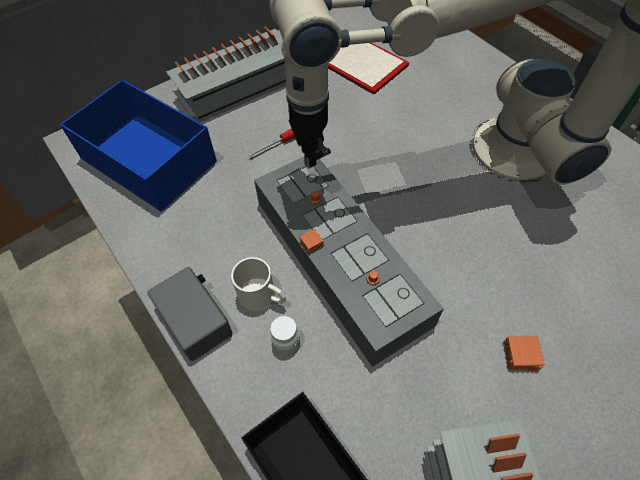

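The shut fingertips are above cover4's ring at about (312,170). I'll descend to just above the cover, then press in small steps.

```bash
python3 -m pendant '[{"fingers":0,"dx":25,"dy":4,"dz":3,"spin":0.02},{"fingers":0,"dx":18,"dy":0,"dz":0,"spin":0},{"fingers":0,"dx":0,"dy":0,"dz":0,"spin":0}]'
python3 -c "
from h import *
togo('c4',.09)"
python3 -m pendant '[{"fingers":0,"dx":2,"dy":0,"dz":0,"spin":0}]'
python3 -m pendant '[{"fingers":0,"dx":2,"dy":0,"dz":0,"spin":0}]'
python3 -m pendant '[{"fingers":0,"dx":2,"dy":0,"dz":0,"spin":0}]'
```

```text
time: 3.72
eef_pos: [0.5262, -0.1803, 0.1035]
eef_rot: [-0.029, 0.712, -0.033, -0.701]
wrist_force: [0.5, 0.1, -0.4]
opening: -0.0
togo dx dy dz mm c4 [13.5 -2.1  3.1] pos [ 0.5262 -0.1803  0.1035] F [ 0.45  0.06 -0.38] ax y [-0.087 -0.996  0.004] open -4.6502155853686025e-05 t 3.725
time: 3.85
eef_pos: [0.5269, -0.1807, 0.1031]
eef_rot: [-0.029, 0.713, -0.033, -0.7]
wrist_force: [-0.2, 0.4, 0.2]
opening: 0.0002
time: 3.98
eef_pos: [0.5274, -0.1808, 0.102]
eef_rot: [-0.029, 0.713, -0.033, -0.7]
wrist_force: [1.1, -0.0, -0.8]
opening: -0.0001
time: 4.1
eef_pos: [0.5277, -0.1809, 0.1006]
eef_rot: [-0.028, 0.714, -0.033, -0.699]
wrist_force: [-0.2, 0.4, 0.1]
opening: -0.0001
```

```bash
python3 -m pendant '[{"fingers":0,"dx":7,"dy":0,"dz":4,"spin":0}]'
python3 -m pendant '[{"fingers":0,"dx":4,"dy":-2,"dz":3,"spin":0}]'
python3 -m pendant '[{"fingers":0,"dx":3,"dy":0,"dz":0,"spin":0}]'
python3 -c "
from h import *
togo('c4',.09)"
```

```text
time: 4.22
eef_pos: [0.5243, -0.1807, 0.0939]
eef_rot: [-0.028, 0.714, -0.033, -0.699]
wrist_force: [-0.3, 0.5, -0.6]
opening: -0.0001
time: 4.35
eef_pos: [0.5217, -0.1789, 0.0899]
eef_rot: [-0.028, 0.715, -0.034, -0.698]
wrist_force: [0.1, -3.9, 9.7]
opening: 0.0
time: 4.47
eef_pos: [0.5218, -0.1791, 0.0898]
eef_rot: [-0.027, 0.715, -0.034, -0.698]
wrist_force: [-9.8, 3.6, 24.1]
opening: 0.0
togo dx dy dz mm c4 [-0.1 -1.2 -1.6] pos [ 0.5218 -0.1791  0.0898] F [-9.82  3.57 24.13] ax y [-0.087 -0.996  0.008] open 1.4697486793298127e-05 t 4.475
```

Cover4 holds 24 N with no give, so it is caught. I'll lift and go on to cover3.

```bash
python3 -m pendant '[{"fingers":0,"dx":-45,"dy":0,"dz":0,"spin":0},{"fingers":0,"dx":0,"dy":-50,"dz":0,"spin":0},{"fingers":0,"dx":0,"dy":-50,"dz":0,"spin":0},{"fingers":0,"dx":0,"dy":-12,"dz":0,"spin":0},{"fingers":0,"dx":0,"dy":0,"dz":0,"spin":0}]'
python3 -c "
from h import *
togo('c3',.09)"
```

```text
time: 5.1
eef_pos: [0.5295, -0.0646, 0.1348]
eef_rot: [-0.028, 0.715, -0.035, -0.697]
wrist_force: [-0.3, 0.3, -0.2]
opening: -0.0004
togo dx dy dz mm c3 [44.8 -1.8 -2.2] pos [ 0.5295 -0.0646  0.1348] F [-0.32  0.3  -0.23] ax y [-0.089 -0.996  0.008] open -0.0004455453763283162 t 5.1
```

```bash
python3 -m pendant '[{"fingers":0,"dx":25,"dy":-2,"dz":-2,"spin":0},{"fingers":0,"dx":12,"dy":0,"dz":0,"spin":0}]'
python3 -c "
from h import *
togo('c3',.09)"
python3 -m pendant '[{"fingers":0,"dx":4,"dy":0,"dz":0,"spin":0}]'
python3 -m pendant '[{"fingers":0,"dx":4,"dy":0,"dz":0,"spin":0}]'
python3 -m pendant '[{"fingers":0,"dx":3,"dy":0,"dz":0,"spin":0}]'
```

```text
time: 5.35
eef_pos: [0.533, -0.0653, 0.0978]
eef_rot: [-0.028, 0.716, -0.036, -0.697]
wrist_force: [-0.2, 0.5, -0.5]
opening: -0.0
togo dx dy dz mm c3 [ 7.7 -1.9  0.4] pos [ 0.533  -0.0653  0.0978] F [-0.2   0.48 -0.48] ax y [-0.09  -0.996  0.009] open -8.769153836566109e-06 t 5.35
time: 5.48
eef_pos: [0.5326, -0.0663, 0.0929]
eef_rot: [-0.028, 0.715, -0.036, -0.697]
wrist_force: [0.1, 0.2, -0.2]
opening: -0.0
time: 5.6
eef_pos: [0.5328, -0.0669, 0.0898]
eef_rot: [-0.029, 0.716, -0.036, -0.697]
wrist_force: [-8.9, 3.0, 21.0]
opening: -0.0003
time: 5.72
eef_pos: [0.5329, -0.0669, 0.0898]
eef_rot: [-0.029, 0.716, -0.036, -0.697]
wrist_force: [-11.1, 4.0, 18.4]
opening: -0.0004
```

Cover3 is caught too, with z unchanged at about 20 N. Next is cover2.

```bash
python3 -m pendant '[{"fingers":0,"dx":-45,"dy":0,"dz":0,"spin":0},{"fingers":0,"dx":0,"dy":-50,"dz":0,"spin":0},{"fingers":0,"dx":0,"dy":-50,"dz":0,"spin":0},{"fingers":0,"dx":0,"dy":-16,"dz":0,"spin":0},{"fingers":0,"dx":0,"dy":0,"dz":0,"spin":0}]'
python3 -m pendant '[{"fingers":0,"dx":25,"dy":0,"dz":0,"spin":0},{"fingers":0,"dx":11,"dy":0,"dz":0,"spin":0}]'
python3 -c "
from h import *
togo('c2',.09)"
```

```text
time: 6.35
eef_pos: [0.5444, 0.0492, 0.1393]
eef_rot: [-0.03, 0.718, -0.038, -0.694]
wrist_force: [-0.5, -0.4, 0.2]
opening: -0.0001
time: 6.6
eef_pos: [0.5464, 0.0463, 0.1039]
eef_rot: [-0.031, 0.719, -0.039, -0.693]
wrist_force: [0.3, -0.2, -0.7]
opening: 0.0002
togo dx dy dz mm c2 [13.7 -4.5  4.3] pos [0.5464 0.0463 0.1039] F [ 0.28 -0.17 -0.69] ax y [-0.098 -0.995  0.01 ] open 0.00015347106848420235 t 6.6
```

```bash
python3 -m pendant '[{"fingers":0,"dx":9,"dy":-5,"dz":4,"spin":0}]'
python3 -m pendant '[{"fingers":0,"dx":4,"dy":0,"dz":0,"spin":0}]'
python3 -m pendant '[{"fingers":0,"dx":4,"dy":0,"dz":0,"spin":0}]'
python3 -m pendant '[{"fingers":0,"dx":3,"dy":0,"dz":0,"spin":0}]'
```

```text
time: 6.72
eef_pos: [0.5433, 0.0503, 0.0945]
eef_rot: [-0.031, 0.719, -0.04, -0.693]
wrist_force: [-0.4, -0.3, 0.1]
opening: -0.0
time: 6.85
eef_pos: [0.5429, 0.0501, 0.0899]
eef_rot: [-0.031, 0.719, -0.04, -0.694]
wrist_force: [-4.8, 2.7, 12.8]
opening: 0.0001
time: 6.98
eef_pos: [0.5431, 0.0502, 0.0898]
eef_rot: [-0.031, 0.719, -0.04, -0.693]
wrist_force: [-14.4, 1.3, 29.8]
opening: -0.0003
time: 7.1
eef_pos: [0.5432, 0.0502, 0.09]
eef_rot: [-0.032, 0.72, -0.04, -0.693]
wrist_force: [-6.3, 0.5, 9.1]
opening: 0.0003
```

Cover2 is caught as well. On to cover1.

```bash
python3 -m pendant '[{"fingers":0,"dx":-45,"dy":0,"dz":0,"spin":0},{"fingers":0,"dx":0,"dy":-50,"dz":0,"spin":0},{"fingers":0,"dx":0,"dy":-50,"dz":0,"spin":0},{"fingers":0,"dx":0,"dy":-16,"dz":0,"spin":0},{"fingers":0,"dx":0,"dy":0,"dz":0,"spin":0}]'
python3 -m pendant '[{"fingers":0,"dx":25,"dy":0,"dz":5,"spin":0},{"fingers":0,"dx":11,"dy":0,"dz":0,"spin":0}]'
python3 -c "
from h import *
togo('c1',.09)"
```

```text
time: 7.72
eef_pos: [0.5552, 0.1673, 0.1392]
eef_rot: [-0.033, 0.722, -0.041, -0.69]
wrist_force: [0.2, -0.9, 1.1]
opening: -0.0001
time: 7.98
eef_pos: [0.5526, 0.1651, 0.1035]
eef_rot: [-0.033, 0.723, -0.041, -0.689]
wrist_force: [-0.0, 0.1, 0.9]
opening: -0.0004
togo dx dy dz mm c1 [13.5 -1.1  0.8] pos [0.5526 0.1651 0.1035] F [-0.    0.11  0.95] ax y [-0.105 -0.994  0.009] open -0.00039491462252007423 t 7.975
```

```bash
python3 -m pendant '[{"fingers":0,"dx":9,"dy":-1,"dz":0,"spin":-0.02}]'
python3 -m pendant '[{"fingers":0,"dx":4,"dy":0,"dz":0,"spin":0}]'
python3 -m pendant '[{"fingers":0,"dx":4,"dy":0,"dz":0,"spin":0}]'
python3 -m pendant '[{"fingers":0,"dx":4,"dy":0,"dz":0,"spin":0}]'
```

```text
time: 8.1
eef_pos: [0.5534, 0.1648, 0.0945]
eef_rot: [-0.026, 0.723, -0.035, -0.689]
wrist_force: [-0.0, -0.0, 0.8]
opening: 0.0002
time: 8.22
eef_pos: [0.5536, 0.1641, 0.09]
eef_rot: [-0.026, 0.723, -0.035, -0.69]
wrist_force: [-2.0, 0.5, 1.2]
opening: 0.0001
time: 8.35
eef_pos: [0.5539, 0.164, 0.0866]
eef_rot: [-0.026, 0.723, -0.035, -0.69]
wrist_force: [-2.2, 1.6, 2.6]
opening: 0.0
time: 8.48
eef_pos: [0.5543, 0.164, 0.0831]
eef_rot: [-0.026, 0.723, -0.035, -0.689]
wrist_force: [-1.7, 0.7, 2.4]
opening: -0.0001
```

Cover1 yields at about 2.5 N, so it is the free one. I'll push it down.

```bash
python3 -m pendant '[{"fingers":0,"dx":6,"dy":-1,"dz":0,"spin":0},{"fingers":0,"dx":6,"dy":0,"dz":0,"spin":0}]'
python3 -m pendant '[{"fingers":0,"dx":5,"dy":0,"dz":0,"spin":0},{"fingers":0,"dx":5,"dy":0,"dz":0,"spin":0}]'
python3 -m pendant '[{"fingers":0,"dx":5,"dy":0,"dz":0,"spin":0}]'
python3 -m pendant '[{"fingers":0,"dx":4,"dy":0,"dz":0,"spin":0}]'
python3 -c "
from h import *
togo('c1',.09);grab('scene','s3.png')"
```

```text
time: 8.72
eef_pos: [0.5565, 0.1645, 0.0721]
eef_rot: [-0.026, 0.725, -0.035, -0.688]
wrist_force: [0.9, -1.0, 3.7]
opening: -0.0003
time: 8.98
eef_pos: [0.5575, 0.1647, 0.0619]
eef_rot: [-0.026, 0.725, -0.035, -0.687]
wrist_force: [-0.9, 0.5, 3.4]
opening: 0.0
time: 9.1
eef_pos: [0.5576, 0.1647, 0.0564]
eef_rot: [-0.026, 0.725, -0.035, -0.687]
wrist_force: [-0.3, 0.0, 2.7]
opening: 0.0002
time: 9.22
eef_pos: [0.5575, 0.1647, 0.0518]
eef_rot: [-0.026, 0.725, -0.034, -0.688]
wrist_force: [-0.8, 0.3, 2.9]
opening: 0.0003
togo dx dy dz mm c1 [-38.4  -0.5   3.1] pos [0.5575 0.1647 0.0518] F [-0.76  0.33  2.92] ax y [-0.086 -0.996  0.009] open 0.0002888216581284699 t 9.225
```

View pics/s3.png

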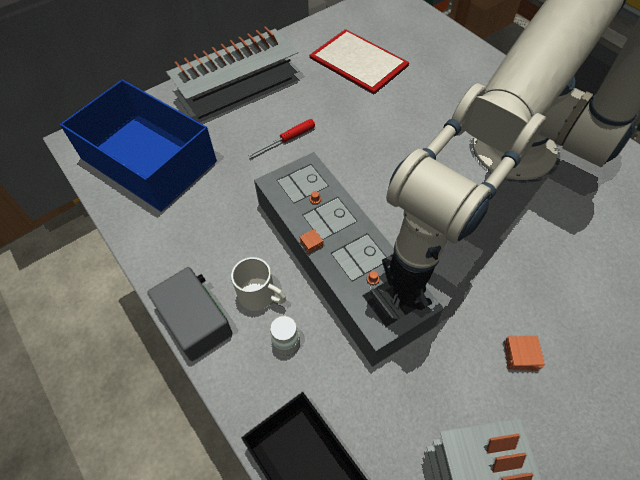

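The fingers are about 38 mm deep and the far edge of cover1 stands up near (380,305). The bushes are where they were. I'll withdraw straight up and check.

```bash
python3 -m pendant '[{"fingers":0,"dx":-15,"dy":0,"dz":0,"spin":0},{"fingers":0,"dx":-40,"dy":0,"dz":0,"spin":0},{"fingers":0,"dx":-50,"dy":0,"dz":0,"spin":0},{"fingers":0,"dx":-50,"dy":0,"dz":50,"spin":0},{"fingers":0,"dx":-20,"dy":0,"dz":50,"spin":0}]'
python3 -m pendant '[{"fingers":0,"dx":0,"dy":0,"dz":40,"spin":0},{"fingers":0,"dx":0,"dy":0,"dz":0,"spin":0},{"fingers":0,"dx":0,"dy":0,"dz":0,"spin":0}]'
python3 - <<'E'
from h import *
togo('c1',.09)
a=grab('scene','s4.png');cv2.imwrite('pics/s4c.png',cv2.resize(a['image'][140:380,230:550],(800,600),interpolation=cv2.INTER_CUBIC))
for n in range(1,5):
    for p in imaging.spot_point(f'cover{n}_mark','scene')[:2]: print(n,np.round(p['uv'],1),round(p['conf'],2))
f=grab('top','t4.png');cv2.imwrite('pics/t4c.png',cv2.resize(f['image'][160:340,150:490],(800,424),interpolation=cv2.INTER_CUBIC))
for n,z in [('copper_stack',.09),('bush_a',.09),('plate_stack',0),('flux_jar',0),('mug',0),('screwdriver',0)]:
    for p in imaging.spot_point(n,'top')[:2]: print(n,round(p['conf'],2),atz(f,p['uv'],z).round(3))
E
```

```text
time: 9.9
eef_pos: [0.4536, 0.1742, 0.2185]
eef_rot: [-0.026, 0.722, -0.036, -0.691]
wrist_force: [-0.7, 0.3, 1.3]
opening: -0.0002
time: 10.28
eef_pos: [0.4119, 0.1784, 0.2231]
eef_rot: [-0.027, 0.725, -0.034, -0.687]
wrist_force: [0.6, 0.1, 0.0]
opening: -0.0003
togo dx dy dz mm c1 [ 140.5   -0.8 -133.8] pos [0.4119 0.1784 0.2231] F [0.61 0.08 0.03] ax y [-0.087 -0.996  0.008] open -0.00027196779854519315 t 10.275
1 [394.6 305.3] 0.72
1 [370.8 280.2] 0.7
2 [367.3 253.5] 0.84
3 [338.6 211.9] 0.89
4 [312.1 179.3] 0.61
copper_stack 0.58 [ 0.633 -0.041  0.09 ]
copper_stack 0.36 [ 0.523 -0.184  0.09 ]
bush_a 0.62 [ 0.551 -0.119  0.09 ]
bush_a 0.52 [0.584 0.105 0.09 ]
plate_stack 0.65 [0.43  0.388 0.   ]
flux_jar 0.74 [0.772 0.073 0.   ]
mug 0.74 [ 0.768 -0.052  0.   ]
mug 0.29 [ 0.527 -0.193  0.   ]
screwdriver 0.68 [ 0.478 -0.398  0.   ]
```

View pics/s4c.png

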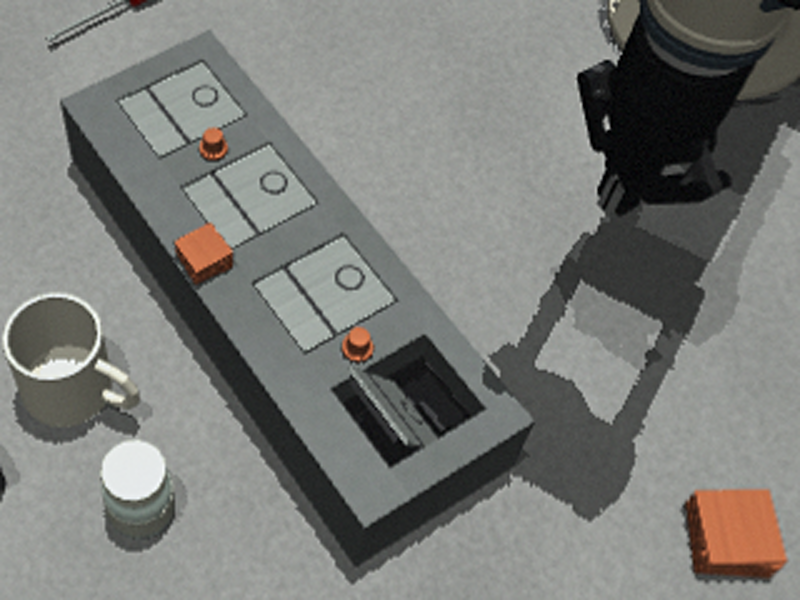

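View pics/t4c.png

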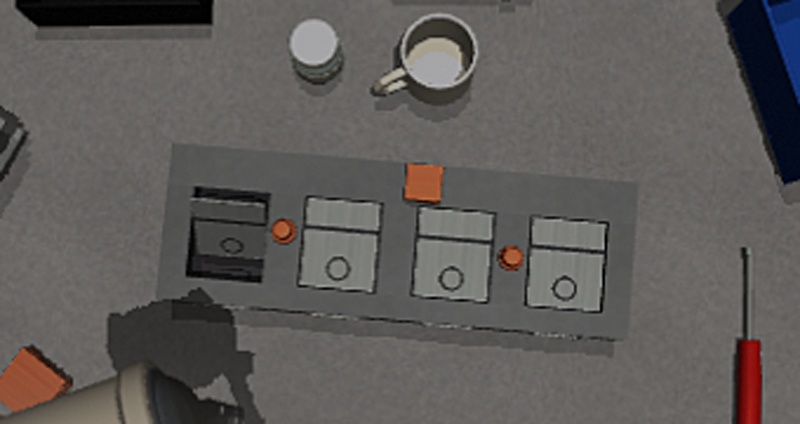

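Cover1 stands steeply open, with its mark at scene pixel (394,305). The other three covers are flush, nothing has moved, and the arm is clear. One numeric check of the tilt before I hand in.

Run:
```python
from h import *
ex=np.array([.996,-.088,0]);ez=np.array([0,0,1.]);pin=np.array([.5528,.1656,.09])+.04*ex
for c,uv in (('scene',(394.6,305.3)),('top',(150+231*340/800,160+245*180/424))):
    f=imaging.grab_frame(c)
    best=[]
    for a in np.arange(0,1.05,.05):
        p=pin-.04*np.cos(a)*ex-.04*np.sin(a)*ez
        o,d=ray(f,uv);d/=np.linalg.norm(d);best.append((np.linalg.norm(np.cross(p-o,d)),a))
    print(c,min(best))
from plant import workorder
print(np.abs(status.get_obs()['qd']).max()); workorder.hand_in()
```

```text
scene (np.float64(0.0012277300339213933), np.float64(1.0))
top (np.float64(0.0007822050158996849), np.float64(0.9))
0.002232175717886571
the job is handed in; nothing more can be done
```

Cover1 was the free cover. It now stands open at about 0.9–1.0 rad, well past the 0.6 rad needed, and I have handed the job in at about 10.5 s of the 51 s allowed.

- **Search:** I pressed cover4, then cover3, then cover2. Each held about 20–30 N with no measurable give. Cover1 rocked at about 2.5 N, and I pushed it down with the shut fingers about 38 mm deep.
- **Forces:** The highest vertical reading was about 30 N, on cover2, against the 60 N limit.
- **Last checks:** The tilt estimate was about 1.0 rad from the scene camera and 0.9 rad from the top camera. Covers 2–4 looked flush, and every loose thing was within about 12 mm of its first measurement, which I put down to detection scatter. The arm was clear and at rest, with near-zero wrist force.
- **Failed or disagreed:** My first move was refused because its rows left out some keys. In the last look the networks gave a few false extra hits on the box for the copper stack and mug, which the pictures ruled out.

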